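Square up the blanks in the drilling jig and index the stop

ROBOT

A 6-joint arm with a two-finger parallel gripper is mounted at the origin on the work surface. World frame = base frame: x ahead of the robot, y to its left, z up, the work surface at z = 0. Lengths are in m, angles in rad, forces in N, time in s.
With the tool pointing down it reaches from about 0.3 to 0.775 m from the base axis. Payload 14.6 kg.
Tool frame: the origin (TCP) lies at the very end of the fingers, on their centre line; the grasp point (between the pads) lies 19 mm behind it; y points along the fingers, z is the direction in which the jaws open and shut, and the axes are right-handed (so a half turn about y gives the same grasp; the last joint's range is limited). The gripper opens to 94 mm and grips with 3 to 60 N. Pads are 16 mm wide; open, the fingers measure 119 mm over their backs; the gripper's body (75 mm by 177 mm) begins 78 mm behind the grasp point.
Start: joints at [1.131, 0.3, 1.521, -0, 1.321, -0.067], TCP at [0.2, 0.512, 0.205] pointing down, gripper open.
Joint ranges: [-3.03, 3.03], [-0.79, 2.21], [0.23, 2.52], [-1.04, 4.18], [0, 3.07], [-2.55, 2.55]. Speed limits (rad/s): [2.22, 2.22, 2.57, 3.14, 3.14, 3.14].

INTERFACE

Orientations are given as [roll, pitch, yaw] about the fixed x, y, z axes, in that order (R = Rz(yaw) Ry(pitch) Rx(roll)).
In Python, from station import get_obs, camera, job gives the robot as it stands.
- The arm moves only by the tool step_arm, never from a script. Its argument "targets" is a list of rows, each a list of 6 numbers: the shift along the tool's x, y, z in mm, then the turn, a rotation vector about the tool's x, y, z in degrees. In form: [[dx, dy, dz, rx, ry, rz], ...]. A call has 1 to 12 rows; each row shifts and turns the commanded pose from where the row before left it, along the tool's axes as they then stand; what a row does not reach is not made up. A row lasts 1/8 s, in which the tool goes at most 62.5 mm and 10.7 degrees, less where a joint would pass 70% of its speed; a pose out of reach is approached as far as the arm can. A call is refused whole if a number of a shift passes 62.5 or a number of a turn 10.7, either way. A call with a gripper value outside its range is refused whole. "gripper" is the opening, from -1 (shut) to 1 (fully open), set as the call begins (left out, the last holds). The fingers move at their own pace and stop on an object; "squeeze" is the grip in N (left out, the last holds). Time passes only in rows, so rows that do not move let the fingers close. It gives the time, the measured TCP pose, the force and the opening at its end, in the units of the state.
- get_obs(): the state, without advancing time (a new reading comes with each control period).
- camera(name): name is "scene" or "side" or "wrist"; returns a dict with "pixels" (384x512x3 uint8, red, green, blue), "intrinsics" (3x3 intrinsics, pixels), "R" (3x3) and "t" (3): a world point X has camera coordinates R X + t; the wrist camera has in their place "tool_from_camera" (4x4, takes a point from camera to tool coordinates, whose origin is the TCP and whose axes are the tool frame's). Camera axes: x right, y down, z forward; pixel columns grow to the right and rows downward; lengths in m; the calibration is good to about 2 mm. A picture is of the moment at which its call begins: read the wrist's pose just before it. There is no depth.
- job.hand_in(): hands the job in, once; it reports no verdict.
The state is a dict: "time_s": time; "qpos": joint angles; "joint_vel": joint speeds; "tau": joint torques, N m; "ee_pos": TCP position; "eef_rot": TCP orientation; "force": force on the tool from outside, world axes, zero at the start; "moment": the same for the moment, N m; "grip_width": finger opening in m.
Only numpy, scipy, OpenCV 4.12 (cv2) and the standard library are available. Lean on these libraries where they do the work, as an engineer would, in place of code of your own. Each camera call takes 0.05 s, during which the arm holds its last target.

TASK

Tap the four aluminium blanks in the drilling jig until their edges line up and the whole stack sits square against both the long fence and the end fence. Then pull the red plunger knob, slide the blue sleeve with its stop bar to the next hole towards the stack and let the pin drop fully home. Finish still gripping the knob, keeping the pin home in that hole while I clamp the stack, and leave the tape roll, motor and screwdriver where they are.

Things in the scene. Friction and masses are not known exactly. Their poses are not given: they have to be found in the camera images.
- jig: stack-drilling jig bolted to the bench, placed and turned differently in each run. Origin on the bench top, under the centre of the squared-up stack; x points to the long fence, y along the tube to its open end, z up. Grey base plate x -30 to 112, y -95 to 215 mm, 8 mm thick
- spoil_board (a point): centre of the top (20 mm above the bench) of the brown board under the blanks, 63 x 123 mm (jig x -25 to 38, y -68 to 55 mm). The blanks overhang it on the jig's -x and +y sides; those two sides of the stack are open for tapping. At the start they lie staggered and askew, 5 to 16 mm off both fences; taps of up to about 15 N seat them
- long_fence (a point): middle of the top edge of the dark steel long fence's face, at jig x = 40 mm, 40 mm above the bench; the fence is 10 mm thick and runs over jig y -80 to 55 mm. The stack's 140 mm edge goes flat against it
- end_fence (a point): middle of the top edge of the dark steel end fence's face, at jig y = -70 mm, 40 mm above the bench; 10 mm thick, over jig x -20 to 50 mm. The stack's 80 mm edge goes flat against it
- next_hole (a point): mouth of the next hole, in the top face (40.5 mm up) of the 25 mm square steel tube behind the long fence. The tube runs along jig y at x = 86 mm between two brackets (45 mm high) and has 11 mm holes at 40 mm pitch; the pin starts in the hole 40 mm farther along the jig's +y
- blank1: lowest blank, underside 20 mm above the bench: bare aluminium sheet blank, 80 x 140 x 4 mm, 120 g; origin at the centre of its underside; x across its 80 mm width, y along its 140 mm length. Squared up, its centre has x = 0 and y = 0 in the jig's frame and it is parallel to the jig
- blank2: second blank from below, underside at 24 mm: bare aluminium sheet blank, 80 x 140 x 4 mm, 120 g; origin at the centre of its underside; x across its 80 mm width, y along its 140 mm length. Squared up, its centre has x = 0 and y = 0 in the jig's frame and it is parallel to the jig
- blank3: third blank from below, underside at 28 mm: bare aluminium sheet blank, 80 x 140 x 4 mm, 120 g; origin at the centre of its underside; x across its 80 mm width, y along its 140 mm length. Squared up, its centre has x = 0 and y = 0 in the jig's frame and it is parallel to the jig
- blank4: top blank, underside at 32 mm, top of the stack at 36 mm: bare aluminium sheet blank, 80 x 140 x 4 mm, 120 g; origin at the centre of its underside; x across its 80 mm width, y along its 140 mm length. Squared up, its centre has x = 0 and y = 0 in the jig's frame and it is parallel to the jig
- carriage (a joint): travel (m) of the blue sleeve along the tube, growing along the jig's -y, towards the stack: 0 with the pin in its first hole (start), 0.040 in the next hole; range -0.028 to 0.055; 1 mm of play either way in a hole (1.5 pushed hard). Sleeve 32 x 32 mm, 60 mm long, top at 44 mm. It drags with about 2 N, stays where left, and is locked while the pin is down in a hole
- stop_face (a point): middle of the face of the dark steel stop bar that looks to the stack. The bar is fixed to the sleeve's stack end, is 10 mm thick and covers jig x 8 to 70 mm, z 22 to 42 mm; its face stands 1.5 mm off the squared-up stack with the pin in the next hole, 41.5 mm off at the start
- plunger (a joint): lift (m) of the spring plunger: 0 with the pin fully home, 0.009 with its round tip just clear of the hole, 0.013 fully pulled. The spring pushes down with 5 N at 0, 8 N fully pulled; between holes the pin rides on the tube at 0.008 to 0.009, and over a hole it drops in by itself once let down
- knob: red pull knob on top of the plunger, over the sleeve's middle; moves with sleeve and plunger. Origin at the centre of its underside, on the pin's axis, z up; 63 mm above the bench when the pin is home. 28 mm across from 10 to 25 mm above its origin, narrower neck (20 mm) below that, flat top 27 mm above its origin. Under it a 16 mm wide barrel down to the sleeve
- tape_roll: roll of amber tape, 84 mm across, 25 mm high, lying flat on the bench; leave alone; origin at the centre of its underside
- motor: small black and silver stepper motor, 42 x 42 x 40 mm, standing with its shaft up (64 mm high in all); leave alone; origin at the centre of its underside
- screwdriver: screwdriver lying on the bench, 180 mm long; leave alone; origin on its underside, x along it to the tip
Not all that is in view belongs to the job. What is shaped like the blank4 but brown or turquoise is not meant.

How it is judged:
On the way, in this order (a step that is already met when the one before it is completed fails the run):
1. the four blanks are squared up against both fences, with the stop still pinned in the first hole (x of blank1 in the frame of jig between -0.0025 and 0.0025 m and y of blank1 in the frame of jig between -0.0025 and 0.0025 m and angle between the x axis of each of blank1, blank2, blank3, blank4 and the x axis of jig, either way round below 0.025 rad and z of each of blank1, blank2, blank3, blank4 in the frame of jig below 0.0345 m and x of blank2 in the frame of jig between -0.0025 and 0.0025 m and y of blank2 in the frame of jig between -0.0025 and 0.0025 m and x of blank3 in the frame of jig between -0.0025 and 0.0025 m and y of blank3 in the frame of jig between -0.0025 and 0.0025 m and x of blank4 in the frame of jig between -0.0025 and 0.0025 m and y of blank4 in the frame of jig between -0.0025 and 0.0025 m and value of joint each of plunger, carriage below 0.002 m), for 0.2 s.
2. the plunger is pulled clear of the first hole (value of joint plunger above 0.0075 m and value of joint carriage below 0.006 m), for 0.05 s.
At the end, for the whole second after the job is handed in: the pin is home in the next hole (plunger within 2 mm of fully down, sleeve travel 38 to 42 mm), the fingers still hold the knob (contact force over 2 N), and all four blanks lie in their stack within 2.5 mm and 0.025 rad of square against both fences (x of blank1 in the frame of jig between -0.0025 and 0.0025 m and y of blank1 in the frame of jig between -0.0025 and 0.0025 m and angle between the x axis of each of blank1, blank2, blank3, blank4 and the x axis of jig, either way round below 0.025 rad and z of each of blank1, blank2, blank3, blank4 in the frame of jig below 0.0345 m and x of blank2 in the frame of jig between -0.0025 and 0.0025 m and y of blank2 in the frame of jig between -0.0025 and 0.0025 m and x of blank3 in the frame of jig between -0.0025 and 0.0025 m and y of blank3 in the frame of jig between -0.0025 and 0.0025 m and x of blank4 in the frame of jig between -0.0025 and 0.0025 m and y of blank4 in the frame of jig between -0.0025 and 0.0025 m and value of joint carriage between 0.038 and 0.042 m and value of joint plunger below 0.002 m and contact force between the fingers and knob above 2 N); the arm keeps its last pose, push and grip.
It fails at once if the tape roll is shifted by more than 15 mm (distance of tape_roll from where it was at the start of the episode above 0.015 m).
It fails at once if the motor is shifted by more than 15 mm (distance of motor from where it was at the start of the episode above 0.015 m).
It fails at once if the screwdriver is shifted by more than 15 mm (distance of screwdriver from where it was at the start of the episode above 0.015 m).
It also fails if it takes over 67 s, if anything falls off the work surface, if the arm or the gripper's body presses on something with over 40 N, if the wrist force passes 120 N, or if a joint passes its speed limit or range.

## Working session

There is one attempt and no reset: what is moved stays moved. The work goes in short steps, Python scripts to look and compute and a tool call to move; the robot and the scene stay as the last step left them, time stands still between calls to the robot, and variables do not carry over. Pictures are saved under pics/ and viewed, and the job is handed in when it is done.

Besides the shell and the picture viewer there is one more tool, called after "Emit:" by a JSON object that holds its "op" and its "data". step_arm: Moves the arm, as the interface text tells. Its arguments: {"type":"object","properties":{"targets":{"type":"array","items":{"type":"array","items":{"type":"number"}}},"gripper":{"type":"number"},"squeeze":{"type":"number"}},"required":["targets"]}

```bash
mkdir -p pics; ls; cat > h.py <<'E'
import numpy as np,cv2
from station import get_obs,camera,job
from scipy.spatial.transform import Rotation as Ro
def snap(n,f):
    o=get_obs();c=camera(n);cv2.imwrite('pics/'+f,c['pixels'][:,:,::-1]);np.savez('pics/'+f+'.npz',**{k:np.array(v) for k,v in c.items()},ee=o['ee_pos'],er=o['eef_rot']);return c
def ext(f):
    c=np.load('pics/'+f+'.npz')
    if 'R' in c: return c['intrinsics'],c['R'],c['t'],c['pixels']
    W=np.eye(4);W[:3,:3]=Ro.from_euler('xyz',c['er']).as_matrix();W[:3,3]=c['ee']
    M=np.linalg.inv(W@c['tool_from_camera']);return c['intrinsics'],M[:3,:3],M[:3,3],c['pixels']
def px(f,P):
    K,R,t,_=ext(f);q=(np.atleast_2d(P)@R.T+t)@K.T;return q[:,:2]/q[:,2:]
def ray(f,uv,z):
    K,R,t,_=ext(f);uv=np.atleast_2d(uv);d=np.c_[uv,np.ones(len(uv))]@np.linalg.inv(K).T@R;C=-R.T@t
    return C+d*((z-C[2])/d[:,2])[:,None]
E
python3 - <<'E'
from h import *
o=get_obs();print(o)
for n in('scene','side','wrist'):
    c=snap(n,n+'0.png');print(n,c['intrinsics'][0]);
    K,R,t,_=ext(n+'0.png');print(-R.T@t,R[2])
E
```

```text
pics
{'time_s': 0.0, 'qpos': array([ 1.13141383e+00,  3.00492711e-01,  1.52160179e+00, -6.40931384e-06,
        1.32067211e+00, -6.66295261e-02]), 'joint_vel': array([-0.00105919, -0.00037535, -0.00026104,  0.00092546, -0.00020211,
       -0.00181865]), 'tau': array([ 1.69344908e-04, -5.31822038e+01, -3.52738917e+01,  7.08097452e-02,
        2.45916046e-02, -9.64189940e-05]), 'ee_pos': array([0.20020593, 0.51198277, 0.20486571]), 'eef_rot': array([-1.57196809e+00,  7.19682760e-05, -3.72751425e-01]), 'force': array([0.08774793, 0.52513267, 0.02790068]), 'moment': array([ 0.02061397, -0.02907265,  0.05726196]), 'grip_width': 0.09411696681932175}
scene [350.64440108   0.         261.17582996]
[1.15427902 0.36247523 0.6965318 ] [-0.6481649  -0.38538694 -0.65677939]
side [378.37467011   0.         258.04535103]
[ 0.27053498 -0.6485419   0.63225361] [ 0.30783885  0.68954716 -0.6555608 ]
wrist [303.90218479   0.         253.97485397]
[0.13177867 0.53821778 0.3833615 ] [ 0.23468583 -0.09307571 -0.96760502]
```

View pics/scene0.png

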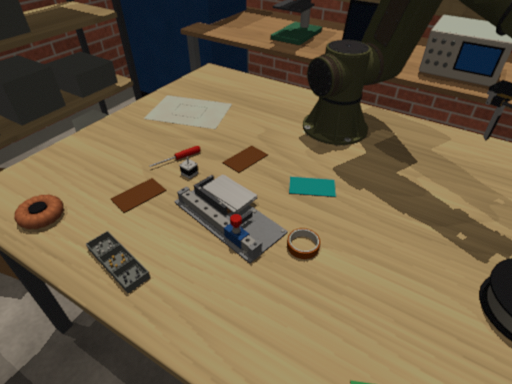

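View pics/side0.png

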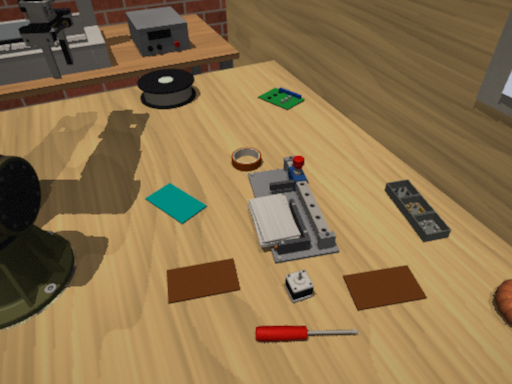

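View pics/wrist0.png

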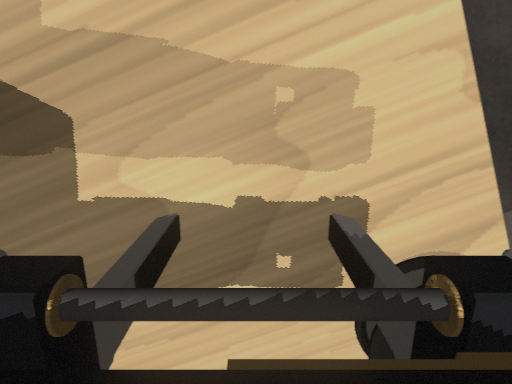

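The scene view shows the jig around (230,215), the silver blanks at (225,192), the red knob at (236,220), the tape at (303,243), the motor at (188,170) and the screwdriver at (175,158). The brown and turquoise plates are decoys.

```bash
python3 - <<'E'
import cv2
a=cv2.imread('pics/scene0.png')[160:270,150:330];cv2.imwrite('pics/sc.png',cv2.resize(a,None,fx=4.4,fy=4.4,interpolation=cv2.INTER_CUBIC))
a=cv2.imread('pics/side0.png')[140:310,220:360];cv2.imwrite('pics/sd.png',cv2.resize(a,None,fx=3.5,fy=3.5,interpolation=cv2.INTER_CUBIC))
E
```

```text
(no output)
```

View pics/sc.png

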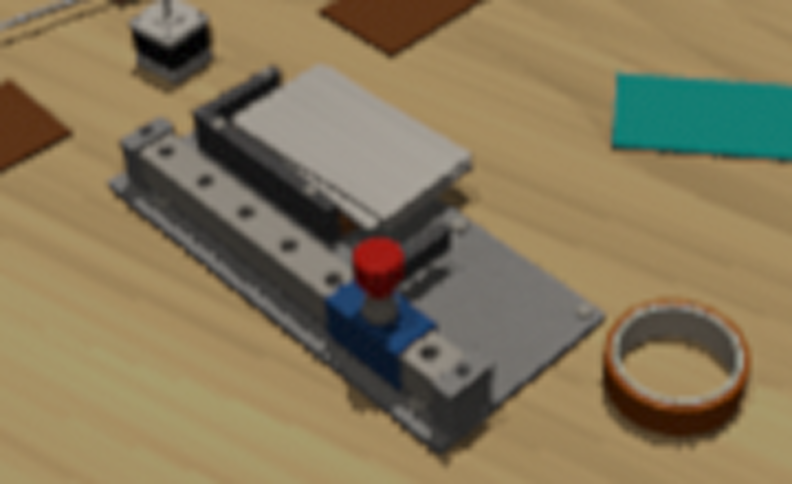

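View pics/sd.png

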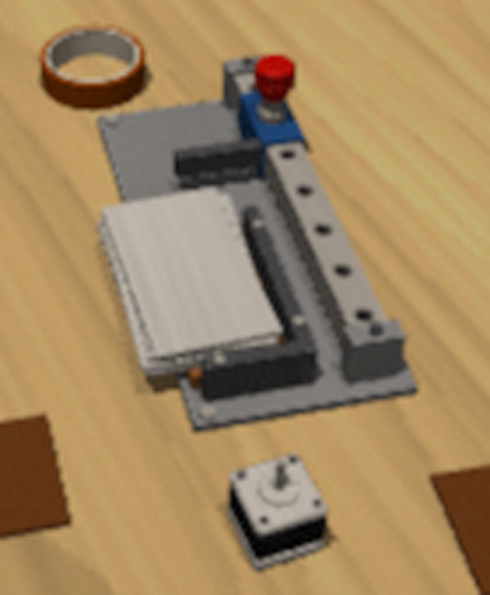

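```bash
cat >> h.py <<'E'
def world(J,P):
    P=np.atleast_2d(P)/1000;c,s=np.cos(J[2]),np.sin(J[2]);return P@np.array([[c,s,0],[-s,c,0],[0,0,1]])+[J[0],J[1],0]
def jf(J,W):
    W=np.atleast_2d(W)-[J[0],J[1],0];c,s=np.cos(J[2]),np.sin(J[2]);return W@np.array([[c,-s,0],[s,c,0],[0,0,1]])*1000
E
python3 - <<'E'
from h import *
from scipy.optimize import least_squares
S=[((112,-95,8),(115,185)),((112,215,8),(445,450)),((-30,215,8),(603,318))]
D=[((-30,215,8),(100,118)),((112,-95,8),(415,388)),((-30,-95,8),(195,428))]
obs=[('scene0.png',p,np.array(u)/4.4+[150,160]) for p,u in S]+[('side0.png',p,np.array(u)/3.5+[220,140]) for p,u in D]
f=lambda J:np.concatenate([px(n,world(J,p))[0]-u for n,p,u in obs])
for y0 in np.arange(-3,3.1,.7):
  r=least_squares(f,[.5,.1,y0]);
  if r.cost<300: print(r.x,r.cost,np.round(r.fun,1))
J=r.x
for y0 in [r.x]:0
E
```

```text
[ 0.5588236  -0.11233099 -6.50590561] 8.829625639458522 [-1.9 -1.6 -1.5 -0.4  1.  -1.4 -0.7 -1.1  0.6 -1.  -0.7 -1.5]
[ 0.5588236  -0.11233099 -0.22272031] 8.829625639458484 [-1.9 -1.6 -1.5 -0.4  1.  -1.4 -0.7 -1.1  0.6 -1.  -0.7 -1.5]
[ 0.5588236  -0.11233099 -0.22272031] 8.829625639458417 [-1.9 -1.6 -1.5 -0.4  1.  -1.4 -0.7 -1.1  0.6 -1.  -0.7 -1.5]
[ 0.5588236  -0.11233099 -0.22272031] 8.829625639458456 [-1.9 -1.6 -1.5 -0.4  1.  -1.4 -0.7 -1.1  0.6 -1.  -0.7 -1.5]
[ 0.5588236  -0.11233099 -0.22272031] 8.8296256394592 [-1.9 -1.6 -1.5 -0.4  1.  -1.4 -0.7 -1.1  0.6 -1.  -0.7 -1.5]
[ 0.5588236  -0.11233099 -0.22272031] 8.829625639458495 [-1.9 -1.6 -1.5 -0.4  1.  -1.4 -0.7 -1.1  0.6 -1.  -0.7 -1.5]
[ 0.5588236  -0.11233099 -0.22272031] 8.829625639459698 [-1.9 -1.6 -1.5 -0.4  1.  -1.4 -0.7 -1.1  0.6 -1.  -0.7 -1.5]
[ 0.5588236  -0.11233099 -0.22272031] 8.82962563946059 [-1.9 -1.6 -1.5 -0.4  1.  -1.4 -0.7 -1.1  0.6 -1.  -0.7 -1.5]
[ 0.5588236  -0.11233099 -0.22272031] 8.8296256394584 [-1.9 -1.6 -1.5 -0.4  1.  -1.4 -0.7 -1.1  0.6 -1.  -0.7 -1.5]
```

```bash
cat >> h.py <<'E'
J0=[0.5588236,-0.11233099,-0.22272031]
def goto(P,yaw,J=None):
    """shift in tool axes after turn, mm; P world m"""
    o=get_obs();R0=Ro.from_euler('xyz',o['eef_rot']);R1=Ro.from_euler('xyz',[-np.pi/2,0,yaw])
    rv=(R0.inv()*R1).as_rotvec(degrees=True);d=R1.inv().apply(np.array(P)-o['ee_pos'])*1000
    d0=R0.inv().apply(np.array(P)-o['ee_pos'])*1000
    print('t',o['time_s'],'turn',rv.round(2),'shift after turn',d.round(1),'before',d0.round(1))
E
python3 - <<'E'
from h import *
P=world(J0,(-110,40,180))[0];print(P);goto(P,J0[2])
E
```

```text
[ 0.46037592 -0.04902179  0.18      ]
t 0.15 turn [ 0.05 -8.6  -0.01] shift after turn [ 377.6   25.  -489.8] before [ 446.6   25.4 -427.8]
```

Emit:
{"op": "step_arm", "data": {"targets": [[0,0,0,0,-8.6,0],[34,2.3,-44.5,0,0,0],[34,2.3,-44.5,0,0,0],[34,2.3,-44.5,0,0,0],[34,2.3,-44.5,0,0,0],[34,2.3,-44.5,0,0,0],[34,2.3,-44.5,0,0,0],[34,2.3,-44.5,0,0,0],[34,2.3,-44.5,0,0,0],[34,2.3,-44.5,0,0,0],[34,2.3,-44.5,0,0,0],[0,0,0,0,0,0]], "gripper": 1}}

```text
time_s: 1.65
ee_pos: [0.4342, 0.0004, 0.1819]
eef_rot: [-1.571, 0.001, -0.227]
force: [-0.3, 0.7, 0.0]
grip_width: 0.0945
```

```bash
python3 - <<'E'
from h import *
snap('wrist','w1.png')
goto(world(J0,(-110,40,180))[0],J0[2])
a=cv2.imread('pics/w1.png');cv2.imwrite('pics/w1b.png',cv2.resize(a,(800,600),interpolation=cv2.INTER_CUBIC))
E
```

```text
t 1.7 turn [ 0.   -0.17 -0.06] shift after turn [ 37.3   2.  -43.9] before [ 37.5   2.  -43.8]
```

View pics/w1b.png

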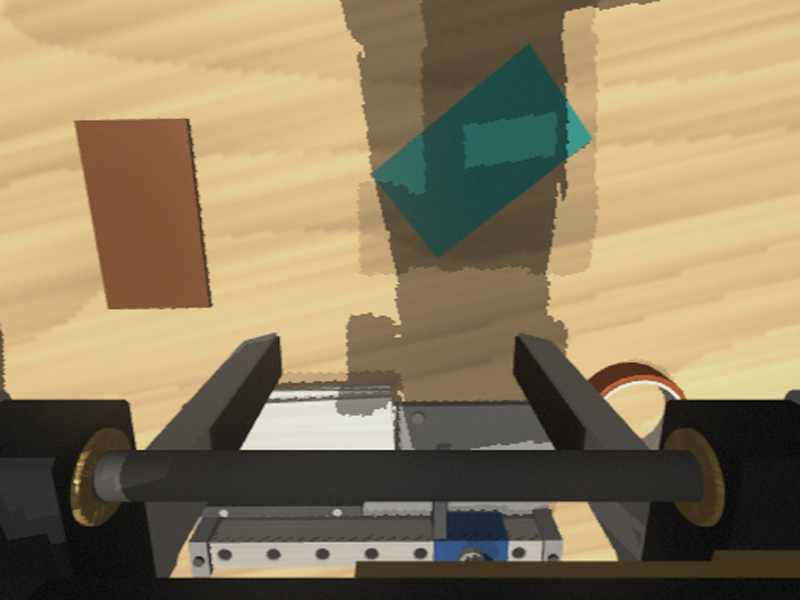

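The wrist camera looks from the jig's -x side with the gripper at the bottom of the image. I'll move the tool past the jig (+x) to see it clear of the fingers.

Emit:
{"op": "step_arm", "data": {"targets": [[40,-3,-8,0,0,0],[40,-3,-8,0,0,0],[40,-3,-8,0,0,0],[40,-3,-8,0,0,0],[40,-3,-8,0,0,0],[40,-3,-4,0,0,0],[37,0,0,0,0,0],[0,0,0,0,0,0],[0,0,0,0,0,0]]}}

```text
time_s: 2.82
ee_pos: [0.6936, -0.0996, 0.2003]
eef_rot: [-1.571, 0.001, -0.221]
force: [0.2, 0.7, -0.2]
grip_width: 0.0938
```

```bash
python3 - <<'E'
from h import *
snap('wrist','w2.png')
goto(world(J0,(130,40,200))[0],J0[2])
a=cv2.imread('pics/w2.png');cv2.imwrite('pics/w2b.png',cv2.resize(a,(800,600),interpolation=cv2.INTER_CUBIC))
E
```

```text
t 2.875 turn [-0.    0.06 -0.01] shift after turn [ 1.4  0.7 -1.9] before [ 1.4  0.7 -1.9]
```

View pics/w2b.png

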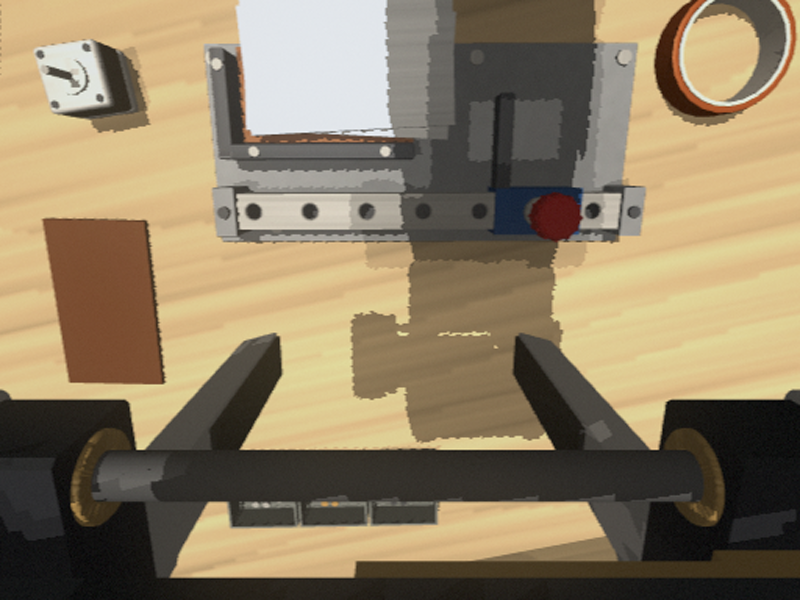

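```bash
python3 - <<'E'
from h import *
from scipy.optimize import least_squares
k=1.5625
W=[((112,-95,8),(220,241)),((112,215,8),(619,240)),((-30,-95,8),(205,44)),((-30,215,8),(636,43))]
W+=[((86,y,40.5),(u,211)) for y,u in zip((191.5,111.5,71.5,31.5,-8.5,-48.5),(593,480,423,367,310,254))]
obs=[('w2.png',p,np.array(u)/k) for p,u in W]
f=lambda J:np.concatenate([px(n,world(J,p))[0]-u for n,p,u in obs])
r=least_squares(f,J0);print(r.x,np.round(r.fun,1),jf(r.x,get_obs()['ee_pos']))
g=lambda J:np.concatenate([px(n,world(J[:3],p)+[0,0,J[3]])[0]-u for n,p,u in obs])
r=least_squares(g,J0+[0]);print(r.x,np.round(r.fun,1))
J=r.x[:3]
for p,u in [((0,0,36),(252,137)),((0,0,36),(386,128)),((-10,0,36),(449,137))]:
    print(jf(J,ray('w2.png',np.array(u)/k,.036)))
E
```

```text
[ 0.55615503 -0.11952008 -0.22449599] [-4.4 -0.4 -7.   1.2 -6.8 -1.7 -3.1  0.   3.7  0.7  3.4  0.4  3.6  0.3
  3.1  0.1  3.3 -0.   2.8 -0.1] [[129.56889846  49.77852135 200.73926463]]
[ 0.55616165 -0.11948238 -0.22445399 -0.00149257] [-3.9 -0.5 -7.5  1.  -6.2 -1.3 -3.7  0.4  3.2  0.5  3.2  0.3  3.6  0.1
  3.2  0.   3.6 -0.1  3.3 -0.3]
[[ 36.17907017 -50.75051998  36.        ]]
[[29.98436257 41.41312775 36.        ]]
[[35.70082556 84.71856244 36.        ]]
```

```bash
python3 - <<'E'
from h import *
from scipy.optimize import least_squares
k=1.5625
W=[((112,-95,8),(220,241)),((112,215,8),(619,240)),((-30,-95,8),(205,44)),((-30,215,8),(636,43))]
W+=[((86,y-10,40.5),(u,211)) for y,u in zip((191.5,111.5,71.5,31.5,-8.5,-48.5),(593,480,423,367,310,254))]
obs=[('w2.png',p,np.array(u)/k-.0) for p,u in W]
f=lambda J:np.concatenate([px(n,world(J,p))[0]-u for n,p,u in obs])
r=least_squares(f,J0);print(r.x,np.round(r.fun,1),jf(r.x,get_obs()['ee_pos']))
J=r.x[:3]
for p,u in [((0,0,36),(252,137)),((0,0,36),(386,128)),((-10,0,36),(449,137))]:
    print(jf(J,ray('w2.png',np.array(u)/k,.036)))
for z in(.063,.073,.09): print(z,jf(J,ray('w2.png',np.array((556,216))/k,z)))
print(jf(J,ray('w2.png',np.array([(233,148),(412,148),(238,60)])/k,.04)))
a=cv2.imread('pics/w2.png')[0:170,110:440];cv2.imwrite('pics/w2c.png',cv2.resize(a,None,fx=2.4,fy=2.4,interpolation=cv2.INTER_CUBIC))
E
```

```text
[ 0.55774804 -0.11390419 -0.2188292 ] [ 1.   0.3 -1.7  0.5 -1.6 -0.8  2.1 -0.9  0.4 -0.   0.1  0.1  0.3  0.2
 -0.2  0.3 -0.   0.4 -0.5  0.4] [[129.51301983  43.21570363 200.73926463]]
[[ 35.55543528 -56.74276012  36.        ]]
[[29.87922433 35.45427342 36.        ]]
[[35.83917969 78.72686931 36.        ]]
0.063 [[ 87.25058242 147.76311765  63.        ]]
0.073 [[ 86.26899572 144.44305813  73.        ]]
0.09 [[ 84.60029833 138.79895693  90.        ]]
[[ 42.93144422 -69.13167845  40.        ]
 [ 43.1867359   53.20836887  40.        ]
 [-12.20724334 -60.95331603  40.        ]]
```

View pics/w2c.png

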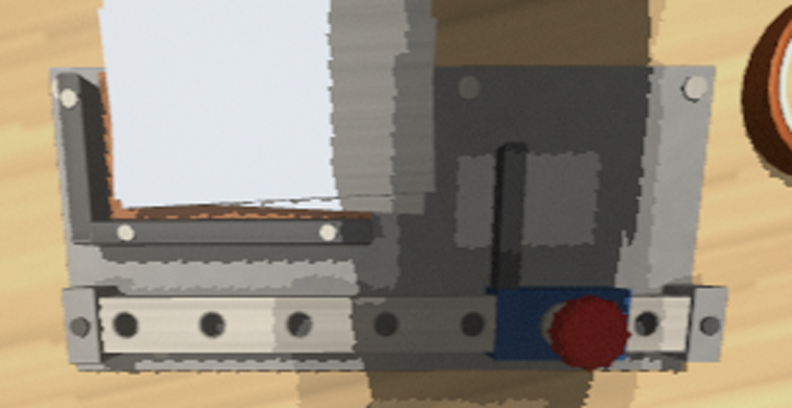

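```bash
cat >> h.py <<'E'
J1=[0.55775,-0.1139,-0.2188]
def J(x,y,z,dyaw=0): goto(world(J1,(x,y,z))[0],J1[2]+dyaw)
def where(): 
    o=get_obs();print(o['time_s'],jf(J1,o['ee_pos']).round(1),'F jig',jf([0,0,J1[2]],o['force']).round(0)/1000,o['moment'].round(2),o['grip_width'])
E
python3 - <<'E'
from h import *
J(-85,0,100)
E
```

```text
t 2.875 turn [-0.   -0.16 -0.01] shift after turn [-214.5  100.7  -43.2] before [-214.4  100.8  -43.8]
```

Emit:
{"op": "step_arm", "data": {"targets": [[-40,0,-8,0,0,0],[-40,0,-8,0,0,0],[-40,0,-8,0,0,0],[-40,10,-8,0,0,0],[-35,20,-8,0,0,0],[-19.5,35,-3,0,0,0],[0,35,0,0,0,0],[0,0,0,0,0,0]]}}

```text
time_s: 3.88
ee_pos: [0.4739, -0.0948, 0.0996]
eef_rot: [-1.571, 0.003, -0.222]
force: [-0.6, -0.5, 0.4]
grip_width: 0.094
```

```bash
python3 - <<'E'
from h import *
where();J(-85,0,14)
snap('wrist','w3.png')
a=cv2.imread('pics/w3.png');cv2.imwrite('pics/w3b.png',cv2.resize(a,(800,600),interpolation=cv2.INTER_CUBIC))
E
```

```text
3.875 [[-86.    0.4  99.6]] F jig [[-0.46  -0.642  0.423]] [ 0.01 -0.    0.01] 0.09399360751873957
t 3.875 turn [-0.01 -0.21 -0.16] shift after turn [ 1.  85.6 -0.4] before [ 1.3 85.6 -0.4]
```

View pics/w3b.png

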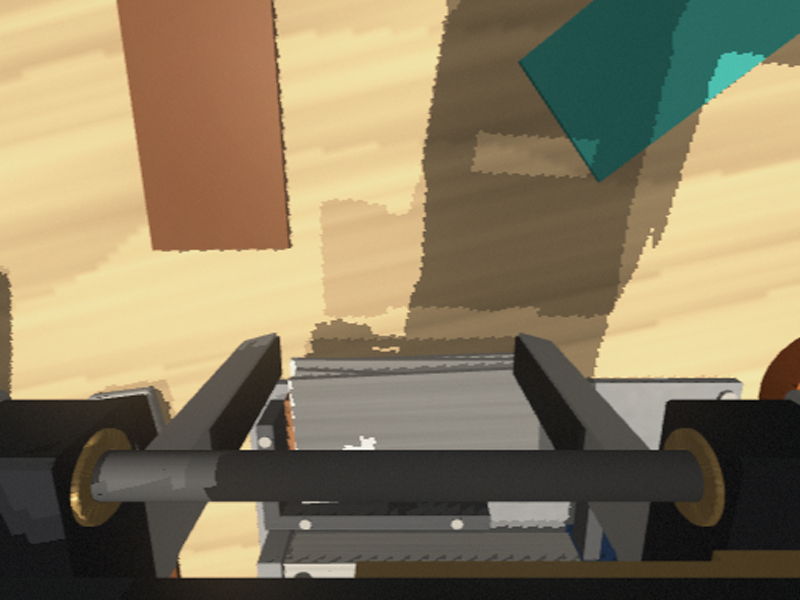

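```bash
python3 - <<'E'
from h import *
k=1.5625
print(jf(J1,ray('w3.png',np.array([(290,248),(152,250),(598,182)])/k,.0)))
print(jf(J1,ray('w3.png',np.array([(292,358),(515,354),(590,378)])/k,.036)))
E
```

```text
[[-113.84037077  -63.42899463    0.        ]
 [-112.89574884 -145.17493501    0.        ]
 [-151.32463975  114.71984191    0.        ]]
[[-59.02360352 -57.73396577  36.        ]
 [-60.99609792  64.0047669   36.        ]
 [-46.6869467  106.29339262  36.        ]]
```

Emit:
{"op": "step_arm", "data": {"targets": [[1,25,0,0,-0.2,0],[0,25,0,0,0,0],[0,25,0,0,0,0],[0,10,0,0,0,0],[0,0,0,0,0,0]]}}

```text
time_s: 4.55
ee_pos: [0.4768, -0.0958, 0.0163]
eef_rot: [-1.571, -0.001, -0.219]
force: [-0.3, 0.6, 0.5]
grip_width: 0.094
```

Emit:
{"op": "step_arm", "data": {"targets": [[4,0,0,0,0,0],[4,0,0,0,0,0],[4,0,0,0,0,0],[3,0,0,0,0,0],[3,0,0,0,0,0],[3,0,0,0,0,0],[0,0,0,0,0,0]]}}

```text
time_s: 5.42
ee_pos: [0.4969, -0.1003, 0.0153]
eef_rot: [-1.571, 0.0, -0.219]
force: [-1.2, 0.1, -1.3]
grip_width: 0.0943
```

```bash
python3 - <<'E'
from h import *
where();J(-48,0,14)
snap('wrist','w4.png')
E
```

```text
5.425 [[-62.4   0.1  15.3]] F jig [[-1.152 -0.147 -1.252]] [ 0.11  0.14 -0.  ] 0.09431459844213591
t 5.425 turn [-0.   -0.02 -0.02] shift after turn [14.4  1.3 -0.1] before [14.4  1.3 -0. ]
```

View pics/w4.png

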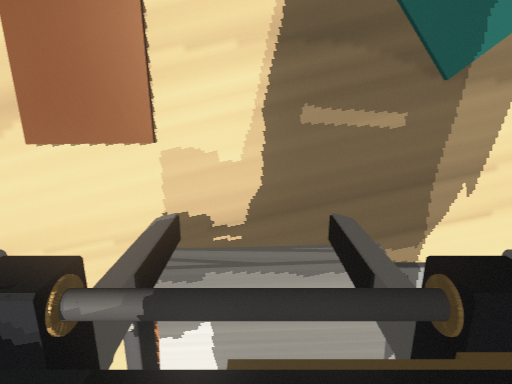

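Emit:
{"op": "step_arm", "data": {"targets": [[3,0,0,0,0,0],[2,0,0,0,0,0],[2,0,0,0,0,0],[2,0,0,0,0,0],[0,0,0,0,0,0]]}}

```text
time_s: 6.1
ee_pos: [0.5059, -0.1024, 0.0154]
eef_rot: [-1.571, -0.001, -0.219]
force: [-2.4, 0.5, -1.0]
grip_width: 0.0937
```

Emit:
{"op": "step_arm", "data": {"targets": [[1,0,0,0,0,0],[1,0,0,0,0,0],[1,0,0,0,0,0],[0,0,0,0,0,0]]}}

```text
time_s: 6.6
ee_pos: [0.5083, -0.1027, 0.0154]
eef_rot: [-1.571, 0.001, -0.219]
force: [-6.5, 1.9, 2.0]
grip_width: 0.0939
```

```bash
python3 - <<'E'
from h import *
where()
E
```

```text
6.6 [[-50.7   0.2  15.4]] F jig [[-6.781  0.469  1.994]] [0.46 1.19 0.08] 0.09392709708893929
```

Emit:
{"op": "step_arm", "data": {"targets": [[1,0,0,0,0,0],[1,0,0,0,0,0],[0,0,0,0,0,0]]}}

```text
time_s: 6.98
ee_pos: [0.5095, -0.1029, 0.0153]
eef_rot: [-1.57, 0.003, -0.219]
force: [-13.0, 4.0, 5.7]
grip_width: 0.0939
```

```bash
python3 - <<'E'
from h import *
where()
E
```

```text
6.975 [[-49.5   0.3  15.3]] F jig [[-13.554   1.135   5.687]] [0.89 2.14 0.07] 0.09387743082398978
```

Emit:
{"op": "step_arm", "data": {"targets": [[1,0,0,0,0,0],[0,0,0,0,0,0],[0,0,0,0,0,0]]}}

```text
time_s: 7.35
ee_pos: [0.5095, -0.1029, 0.0153]
eef_rot: [-1.57, 0.005, -0.219]
force: [-19.4, 5.8, 13.1]
grip_width: 0.0942
```

```bash
python3 - <<'E'
from h import *
where()
E
```

```text
7.35 [[-49.5   0.3  15.3]] F jig [[-20.21    1.402  13.078]] [ 1.04  3.52 -0.03] 0.09419309382621235
```

Emit:
{"op": "step_arm", "data": {"targets": [[-15,0,0,0,0,0],[-15,-10,0,0,0,0],[0,-30,0,0,0,0],[0,-30,0,0,10,0],[0,-20,0,0,10,0],[0,0,0,0,10,0],[0,0,0,0,10,0],[0,0,0,0,10,0],[0,0,0,0,10,0],[0,0,0,0,10,0],[0,0,0,0,10,0],[0,0,0,0,10,0]], "gripper": -0.57}}

```text
time_s: 8.85
ee_pos: [0.483, -0.0973, 0.1059]
eef_rot: [-1.569, -0.0, -1.796]
force: [0.2, 0.8, 0.3]
grip_width: 0.0202
```

```bash
python3 - <<'E'
from h import *
where();J(-18,102,100,-np.pi/2)
snap('side','s5.png');snap('wrist','w5.png')
a=cv2.imread('pics/side0.png')[180:260,240:345];b=cv2.imread('pics/s5.png')[180:260,240:345]
cv2.imwrite('pics/s5c.png',cv2.resize(np.vstack([a,b]),None,fx=3.7,fy=3.7,interpolation=cv2.INTER_CUBIC))
E
```

```text
8.85 [[-76.6  -0.  105.9]] F jig [[0.056 0.789 0.303]] [-0.06  0.06 -0.02] 0.020211030092360322
t 8.85 turn [-0.13 -0.36  0.  ] shift after turn [-102.     5.9   58.6] before [-102.4    6.1   57.9]
```

View pics/s5c.png

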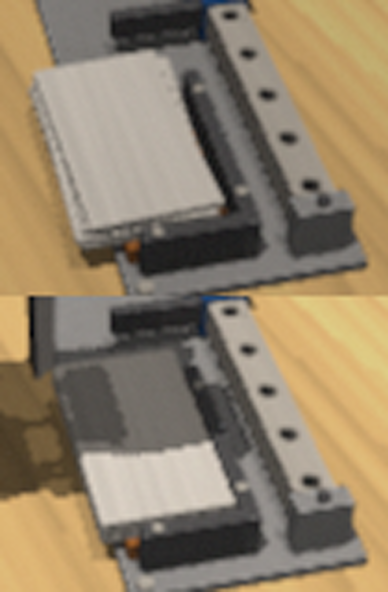

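View pics/w5.png

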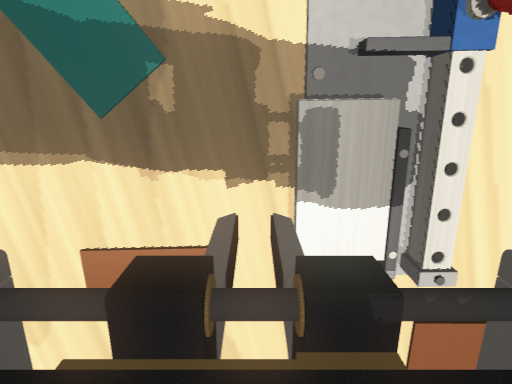

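The blanks are now flat on the long fence. Next is the push from the +y end.

Emit:
{"op": "step_arm", "data": {"targets": [[-34,0,20,0,-0.36,0],[-34,0,20,0,0,0],[-34,0,18.6,0,0,0],[0,0,0,0,0,0],[0,0,0,0,0,0]]}}

```text
time_s: 9.57
ee_pos: [0.561, -0.0102, 0.1054]
eef_rot: [-1.571, -0.0, -1.781]
force: [0.0, 0.7, 0.4]
grip_width: 0.0204
```

```bash
python3 - <<'E'
from h import *
where();J(-18,102,15,-np.pi/2)
snap('wrist','w6.png')
k=1.
a=cv2.imread('pics/w6.png');cv2.imwrite('pics/w6b.png',cv2.resize(a,(800,600),interpolation=cv2.INTER_CUBIC))
E
```

```text
9.575 [[-19.3 101.9 105.4]] F jig [[-0.103  0.649  0.439]] [-0.05  0.05  0.05] 0.020448205624176628
t 9.575 turn [-0.01  0.48  0.01] shift after turn [-0.1 90.4  1.3] before [-0.1 90.4  1.3]
```

View pics/w6b.png

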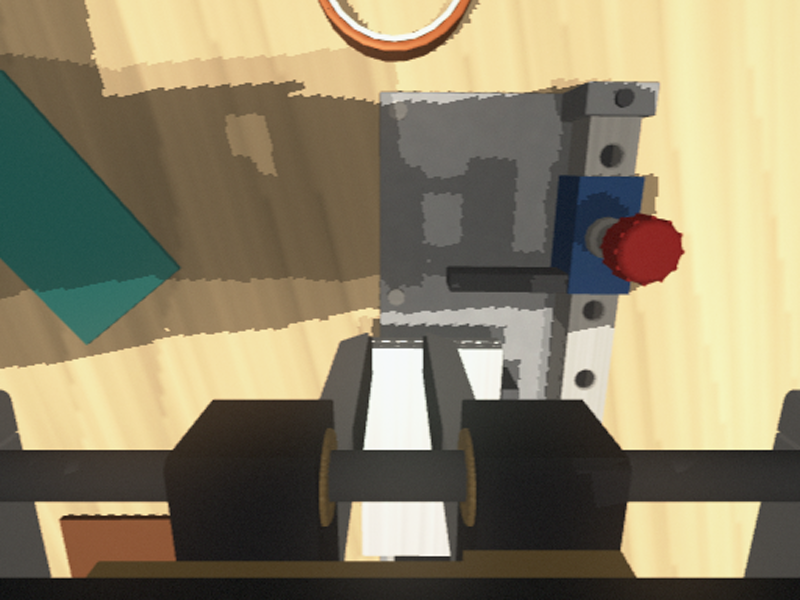

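```bash
python3 - <<'E'
from h import *
k=1.5625
print(jf(J1,ray('w6.png',np.array([(504,343),(372,336)])/k,.036)))
print(jf(J1,ray('w6.png',np.array([(447,268),(447,290),(379,93),(381,322)])/k,.042)))
print(jf(J1,ray('w6.png',np.array([(611,156),(593,311),(584,379)])/k,.0405)), 'expect 86,181.5/101.5/61.5')
print(px('w6.png',np.vstack([world(J1,(-25,86,36)),world(J1,(-19,102,15.))]))*k)
E
```

```text
[[ 40.19371271  80.51807416  36.        ]
 [-33.060911    83.98254277  36.        ]]
[[  6.37979389 123.96375515  42.        ]
 [  6.80083203 112.16059739  42.        ]
 [-28.90160965 208.37994898  42.        ]
 [-27.89645882  94.15776979  42.        ]]
[[ 85.35087228 180.68127547  40.5       ]
 [ 85.53675378 100.86365476  40.5       ]
 [ 85.01501584  61.32218579  40.5       ]] expect 86,181.5/101.5/61.5
[[386.59168181 332.67342755]
 [397.66916416 294.87295262]]
```

Emit:
{"op": "step_arm", "data": {"targets": [[0,25,1.3,0,0.48,0],[0,25,0,0,0,0],[0,25,0,0,0,0],[0,15,0,0,0,0],[4,0,0,0,0,0],[3,0,0,0,0,0],[3,0,0,0,0,0],[3,0,0,0,0,0],[2,0,0,0,0,0],[2,0,0,0,0,0],[0,0,0,0,0,0]]}}

```text
time_s: 11.0
ee_pos: [0.5591, -0.0266, 0.0158]
eef_rot: [-1.57, 0.0, -1.792]
force: [1.5, 3.6, 3.7]
grip_width: 0.0199
```

```bash
python3 - <<'E'
from h import *
where()
E
```

```text
11.0 [[-17.7  85.5  15.8]] F jig [[0.643 3.8   3.735]] [ 0.59 -0.07  0.04] 0.019941759325163042
```

Emit:
{"op": "step_arm", "data": {"targets": [[1.5,0,0,0,0,0],[1.5,0,0,0,0,0],[1,0,0,0,0,0],[0,0,0,0,0,0]]}}

```text
time_s: 11.5
ee_pos: [0.5582, -0.0304, 0.0158]
eef_rot: [-1.57, 0.0, -1.792]
force: [0.3, 4.5, 4.3]
grip_width: 0.0202
```

```bash
python3 - <<'E'
from h import *
where()
E
```

```text
11.5 [[-17.7  81.6  15.8]] F jig [[-0.644  4.498  4.27 ]] [ 0.82 -0.11  0.06] 0.020151884518713876
```

Emit:
{"op": "step_arm", "data": {"targets": [[1,0,0,0,0,0],[1,0,0,0,0,0],[1,0,0,0,0,0],[0,0,0,0,0,0]]}}

```text
time_s: 12.0
ee_pos: [0.5577, -0.0322, 0.0158]
eef_rot: [-1.57, 0.002, -1.792]
force: [3.1, 14.2, 4.0]
grip_width: 0.0202
```

```bash
python3 - <<'E'
from h import *
where()
E
```

```text
12.0 [[-17.7  79.7  15.8]] F jig [[-0.095 14.556  3.965]] [ 2.51 -0.46  0.1 ] 0.020173262290669992
```

Emit:
{"op": "step_arm", "data": {"targets": [[1,0,0,0,0,0],[1,0,0,0,0,0],[0,0,0,0,0,0]]}}

```text
time_s: 12.38
ee_pos: [0.5576, -0.0323, 0.0158]
eef_rot: [-1.57, 0.005, -1.791]
force: [6.2, 28.4, 3.9]
grip_width: 0.02
```

```bash
python3 - <<'E'
from h import *
where()
E
```

```text
12.375 [[-17.8  79.6  15.8]] F jig [[-0.074 29.101  3.895]] [ 5.26 -1.06  0.08] 0.02002518051956042
```

Emit:
{"op": "step_arm", "data": {"targets": [[-8,0,0,0,0,0],[-10,0,0,0,0,0],[0,-30,0,0,0,0],[0,-30,0,0,0,0],[0,-25,-20,0,0,0],[25,0,-25,0,0,0],[35,0,-15,0,0,0],[35,0,0,0,0,0],[0,0,0,0,0,0],[0,0,0,0,0,0]]}}

```text
time_s: 13.62
ee_pos: [0.4814, -0.0972, 0.1004]
eef_rot: [-1.571, -0.0, -1.792]
force: [-0.4, 0.0, -0.6]
grip_width: 0.0201
```

```bash
python3 - <<'E'
from h import *
where()
snap('wrist','w7.png');snap('side','s7.png')
a=cv2.imread('pics/w7.png')[80:300,280:480];cv2.imwrite('pics/w7b.png',cv2.resize(a,None,fx=2.7,fy=2.7,interpolation=cv2.INTER_CUBIC))
b=cv2.imread('pics/s7.png')[180:260,240:345]
cv2.imwrite('pics/s7c.png',cv2.resize(b,None,fx=6,fy=6,interpolation=cv2.INTER_CUBIC))
E
```

```text
13.625 [[-78.1  -0.3 100.4]] F jig [[-0.43  -0.094 -0.62 ]] [-0.03  0.08  0.03] 0.02011292090322189
```

View pics/w7b.png

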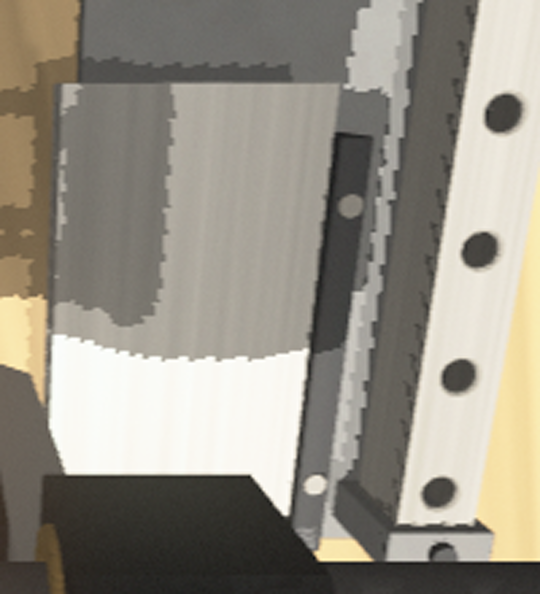

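View pics/s7c.png

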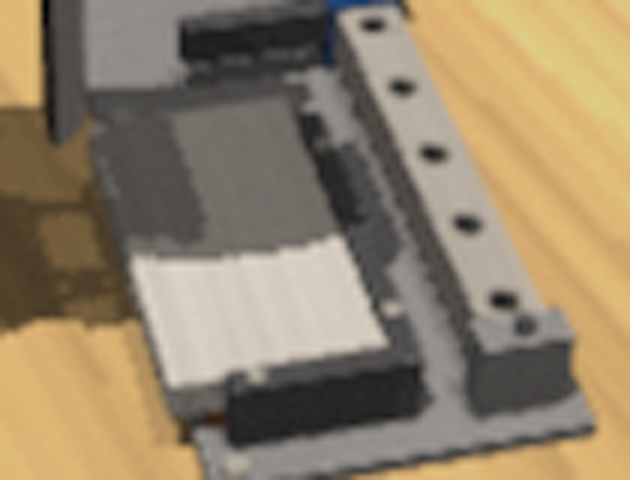

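Emit:
{"op": "step_arm", "data": {"targets": [[0,0,0,0,-10,0],[0,0,0,0,-10,0],[0,0,0,0,-10,0],[0,0,0,0,-10,0],[0,0,0,0,-10,0],[0,0,0,0,-10,0],[0,20,0,0,-10,0],[0,30,0,0,-10,0],[0,25,0,0,-10,0],[0,10,0,0,0,0],[0,0,0,0,0,0]], "gripper": 1}}

```text
time_s: 15.1
ee_pos: [0.4814, -0.0971, 0.0154]
eef_rot: [-1.571, 0.001, -0.225]
force: [0.3, -0.0, -0.5]
grip_width: 0.0941
```

```bash
python3 - <<'E'
from h import *
where();J(-50,0,15)
E
```

```text
15.1 [[-78.2  -0.2  15.4]] F jig [[ 0.285  0.019 -0.499]] [-0.04 -0.03  0.01] 0.09414718897751706
t 15.1 turn [-0.   -0.34 -0.04] shift after turn [28.2  0.4  0.2] before [28.2  0.3  0.4]
```

Emit:
{"op": "step_arm", "data": {"targets": [[10,0,0,0,-0.34,0],[10,0,0,0,0,0],[4,0,0,0,0,0],[2,0,0,0,0,0],[1,0,0,0,0,0],[1,0,0,0,0,0],[0,0,0,0,0,0]]}}

```text
time_s: 15.98
ee_pos: [0.5087, -0.1035, 0.0155]
eef_rot: [-1.571, 0.0, -0.215]
force: [-0.1, -0.1, 0.1]
grip_width: 0.0936
```

```bash
python3 - <<'E'
from h import *
where()
E
```

```text
15.975 [[-50.2  -0.5  15.5]] F jig [[-0.069 -0.148  0.148]] [ 0.02 -0.04 -0.07] 0.09361774813510945
```

Emit:
{"op": "step_arm", "data": {"targets": [[1,0,0,0,0,0],[1,0,0,0,0,0],[0,0,0,0,0,0]]}}

```text
time_s: 16.35
ee_pos: [0.5092, -0.1037, 0.0153]
eef_rot: [-1.571, 0.004, -0.216]
force: [-11.0, 3.4, 9.6]
grip_width: 0.0941
```

```bash
python3 - <<'E'
from h import *
where()
E
```

```text
16.35 [[-49.6  -0.6  15.3]] F jig [[-11.471   0.931   9.612]] [ 0.03  2.2  -0.53] 0.09406735582788343
```

Emit:
{"op": "step_arm", "data": {"targets": [[-12,0,0,0,0,0],[-12,-20,0,0,0,0],[0,-45,0,0,0,0],[0,-45,0,0,0,0],[20,-20,20,0,0,0],[35,0,30,0,0,0],[35,0,30,0,0,0],[35,0,30,0,0,0],[25,0,30,0,0,0],[8,0,0,0,0,0],[0,0,0,0,0,0]]}}

```text
time_s: 17.73
ee_pos: [0.6712, 0.0037, 0.145]
eef_rot: [-1.571, 0.001, -0.215]
force: [-1.3, -0.3, 0.1]
grip_width: 0.0939
```

```bash
python3 - <<'E'
from h import *
where();J(85.5,141.2,62)
snap('wrist','w8.png');snap('side','s8.png');snap('scene','c8.png')
a=cv2.imread('pics/w8.png');b=cv2.imread('pics/s8.png')[100:260,220:380];c=cv2.imread('pics/c8.png')[120:280,150:310]
cv2.imwrite('pics/w8b.png',cv2.resize(a,(800,600),interpolation=cv2.INTER_CUBIC))
cv2.imwrite('pics/sc8.png',cv2.resize(np.hstack([b,c]),None,fx=2.5,fy=2.5,interpolation=cv2.INTER_CUBIC))
E
```

```text
17.725 [[ 85.2 139.4 145. ]] F jig [[-1.177 -0.543  0.09 ]] [0.01 0.02 0.03] 0.09389806700181662
t 17.725 turn [ 0.01  0.19 -0.03] shift after turn [ 0.3 83.   1.8] before [ 0.4 83.   1.8]
```

View pics/w8b.png

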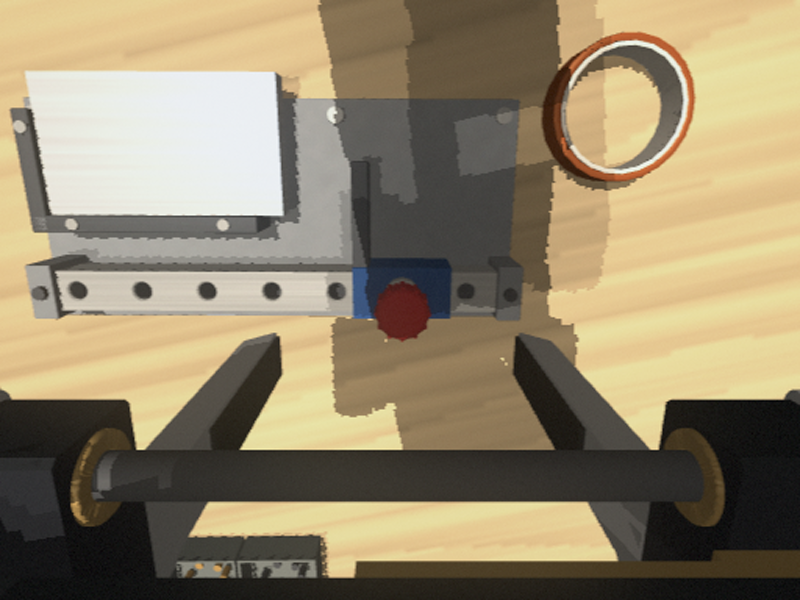

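View pics/sc8.png

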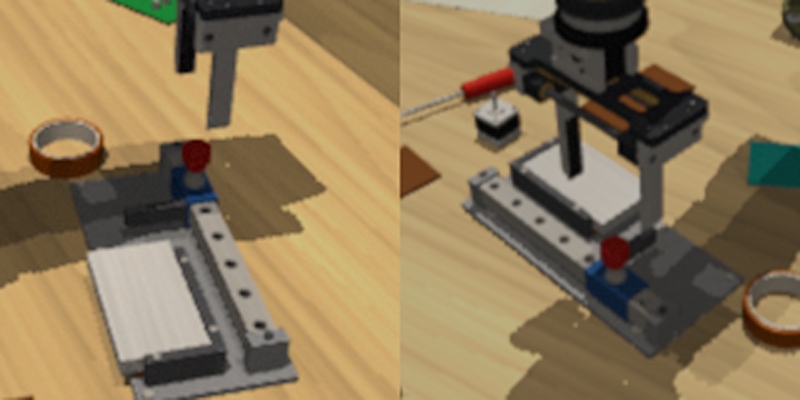

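```bash
python3 - <<'E'
from h import *
k=1.5625
print(jf(J1,ray('w8.png',np.array([(26,72),(278,72),(283,215),(47,215)])/k,.036)))
print(jf(J1,ray('w8.png',np.array((402,312))/k,.088)))
print(jf(J1,ray('w8.png',np.array([(78,291),(337,291),(465,291)])/k,.0405)),'exp -58.5 101.5 181.5')
E
```

```text
[[-39.08157488 -68.98927249  36.        ]
 [-39.6089092   71.78356104  36.        ]
 [ 39.59350404  70.0964357   36.        ]
 [ 40.1483687  -71.66238493  36.        ]]
[[ 84.1944707  141.32466512  88.        ]]
[[ 86.08236961 -57.71554904  40.5       ]
 [ 85.44207677 101.78971854  40.5       ]
 [ 85.12580121 180.5780701   40.5       ]] exp -58.5 101.5 181.5
```

Emit:
{"op": "step_arm", "data": {"targets": [[0.2,20,1.5,0,0.2,0],[0,30,0,0,0,0],[0,20,0,0,0,0],[0,13,0,0,0,0],[0,0,0,0,0,0],[0,0,0,0,0,0]], "gripper": 0.1}}

```text
time_s: 18.62
ee_pos: [0.6725, 0.0055, 0.0634]
eef_rot: [-1.571, -0.001, -0.219]
force: [-0.3, 0.6, 0.1]
grip_width: 0.052
```

```bash
python3 - <<'E'
from h import *
where()
snap('side','s9.png');snap('scene','c9.png')
b=cv2.imread('pics/s9.png')[100:260,220:380];c=cv2.imread('pics/c9.png')[140:280,160:300]
cv2.imwrite('pics/sc9.png',cv2.resize(np.hstack([b[:140,:140],c]),None,fx=2.8,fy=2.8,interpolation=cv2.INTER_CUBIC))
E
```

```text
18.625 [[ 86.1 141.5  63.4]] F jig [[-0.394  0.499  0.094]] [ 0.05 -0.02  0.02] 0.05202905891289785
```

View pics/sc9.png

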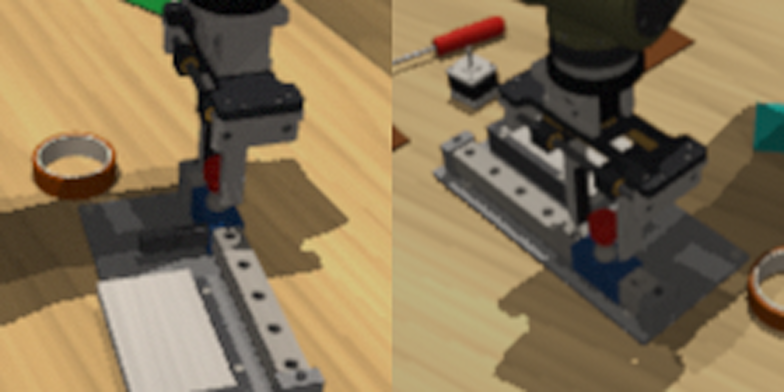

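The knob sits between the two fingers. Closing.

Emit:
{"op": "step_arm", "data": {"targets": [[0,0.7,0,0,0,0],[0,0,0,0,0,0],[0,0,0,0,0,0],[0,0,0,0,0,0],[0,0,0,0,0,0]], "gripper": -1, "squeeze": 30}}

```text
time_s: 19.35
ee_pos: [0.672, 0.0056, 0.0619]
eef_rot: [-1.571, -0.0, -0.219]
force: [0.3, -0.1, 0.8]
grip_width: 0.0271
```

```bash
python3 - <<'E'
from h import *
where()
E
```

```text
19.35 [[ 85.6 141.5  61.9]] F jig [[ 0.322 -0.077  0.831]] [0.1  0.03 0.01] 0.02714265178835227
```

Emit:
{"op": "step_arm", "data": {"targets": [[0,-3,0,0,0,0],[0,-3,0,0,0,0],[0,-3,0,0,0,0],[0,-2.5,0,0,0,0],[0,0,0,0,0,0],[0,0,0,0,0,0]]}}

```text
time_s: 20.1
ee_pos: [0.6719, 0.0056, 0.073]
eef_rot: [-1.571, 0.0, -0.219]
force: [3.1, 1.6, -8.1]
grip_width: 0.027
```

```bash
python3 - <<'E'
from h import *
where()
snap('side','s10.png');snap('scene','c10.png')
b=cv2.imread('pics/s10.png')[100:260,220:380];c=cv2.imread('pics/c10.png')[140:280,160:300]
cv2.imwrite('pics/sc10.png',cv2.resize(np.hstack([b[:140,:140],c]),None,fx=2.8,fy=2.8,interpolation=cv2.INTER_CUBIC))
E
```

```text
20.1 [[ 85.5 141.4  73. ]] F jig [[ 2.625  2.27  -8.056]] [ 0.16 -0.5   0.04] 0.027039269138740232
```

View pics/sc10.png

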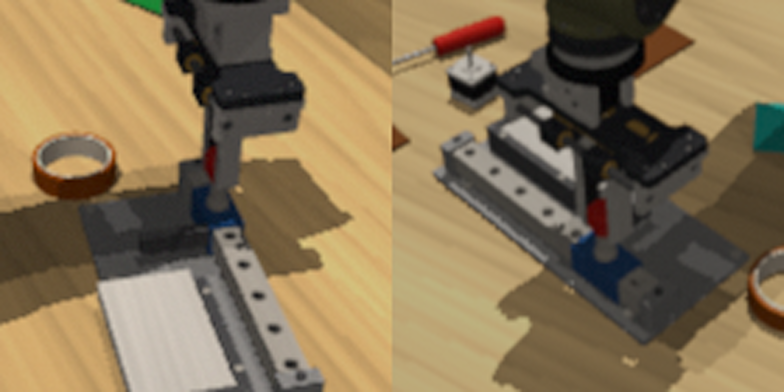

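Emit:
{"op": "step_arm", "data": {"targets": [[0,0,-5,0,0,0],[0,0,-6,0,0,0],[0,0,-6,0,0,0],[0,0,-6,0,0,0],[0,0,-5,0,0,0],[0,0,-4,0,0,0],[0,0,-3,0,0,0],[0,0,-2.5,0,0,0],[0,0,-2,0,0,0],[0,0,0,0,0,0],[0,0,0,0,0,0]]}}

```text
time_s: 21.58
ee_pos: [0.6633, -0.0332, 0.0732]
eef_rot: [-1.571, 0.0, -0.219]
force: [-0.2, -1.5, -8.1]
grip_width: 0.027
```

```bash
python3 - <<'E'
from h import *
where()
E
```

```text
21.575 [[ 85.5 101.7  73.2]] F jig [[ 0.117 -1.541 -8.095]] [-0.17 -0.13 -0.05] 0.026978635307577447
```

Emit:
{"op": "step_arm", "data": {"targets": [[0,2.5,0,0,0,0],[0,2,0,0,0,0],[0,2,0,0,0,0],[0,2,0,0,0,0],[0,2,0,0,0,0],[0,1,0,0,0,0],[0,0,0,0,0,0],[0,0,0,0,0,0]]}}

```text
time_s: 22.58
ee_pos: [0.6635, -0.033, 0.0619]
eef_rot: [-1.571, -0.0, -0.219]
force: [-1.3, -1.6, -3.9]
grip_width: 0.0271
```

```bash
python3 - <<'E'
from h import *
where()
snap('wrist','w11.png')
E
```

```text
22.575 [[ 85.6 101.9  61.9]] F jig [[-0.901 -1.851 -3.876]] [-0.32  0.26 -0.02] 0.027127907787114824
```

View pics/w11.png

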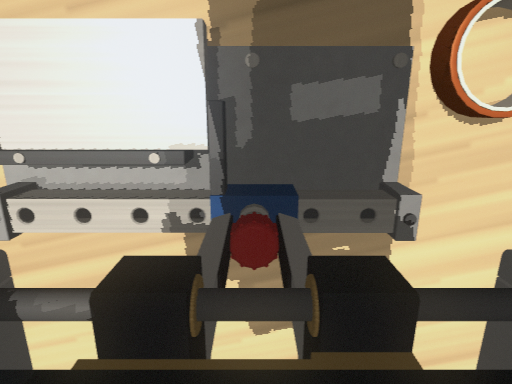

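Emit:
{"op": "step_arm", "data": {"targets": [[0,0.5,0,0,0,0],[0,0.5,0,0,0,0],[0,0,0,0,0,0],[0,0,0,0,0,0]]}}

```text
time_s: 23.12
ee_pos: [0.6637, -0.033, 0.0618]
eef_rot: [-1.571, -0.001, -0.219]
force: [-5.9, -1.3, 6.1]
grip_width: 0.0269
```

```bash
python3 - <<'E'
from h import *
where()
E
```

```text
23.125 [[ 85.9 102.   61.8]] F jig [[-5.486 -2.571  6.126]] [-0.21  1.03 -0.05] 0.026944293947175624
```

Emit:
{"op": "step_arm", "data": {"targets": [[-0.3,0,-0.4,0,0,0],[0,0,0,0,0,0],[0,0,0,0,0,0],[0,0,0,0,0,0]]}}

```text
time_s: 23.62
ee_pos: [0.6636, -0.033, 0.0618]
eef_rot: [-1.57, -0.002, -0.219]
force: [-1.9, 1.9, 6.0]
grip_width: 0.027
```

```bash
python3 - <<'E'
from h import *
where()
snap('wrist','w12.png');snap('side','s12.png')
a=cv2.imread('pics/w12.png')[0:260,0:440];b=cv2.imread('pics/s12.png')[140:270,220:360]
cv2.imwrite('pics/w12b.png',cv2.resize(a,None,fx=1.8,fy=1.8,interpolation=cv2.INTER_CUBIC))
cv2.imwrite('pics/s12b.png',cv2.resize(b,None,fx=4,fy=4,interpolation=cv2.INTER_CUBIC))
E
```

```text
23.625 [[ 85.8 101.9  61.8]] F jig [[-2.297  1.388  5.959]] [0.14 0.62 0.01] 0.027032070453746764
```

View pics/w12b.png

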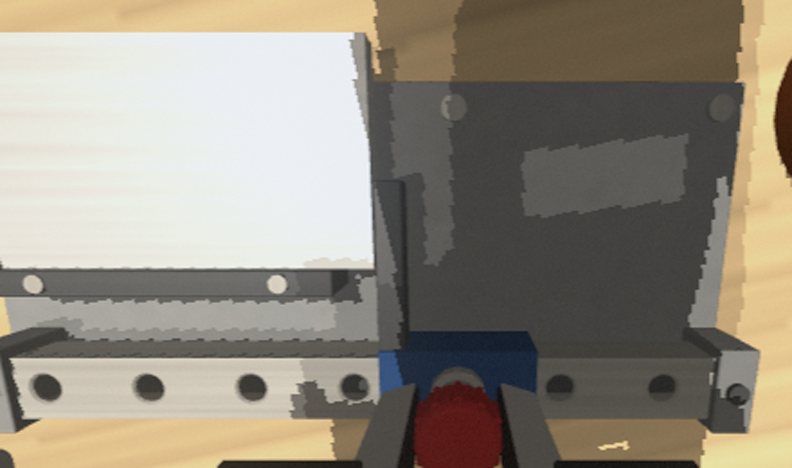

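View pics/s12b.png

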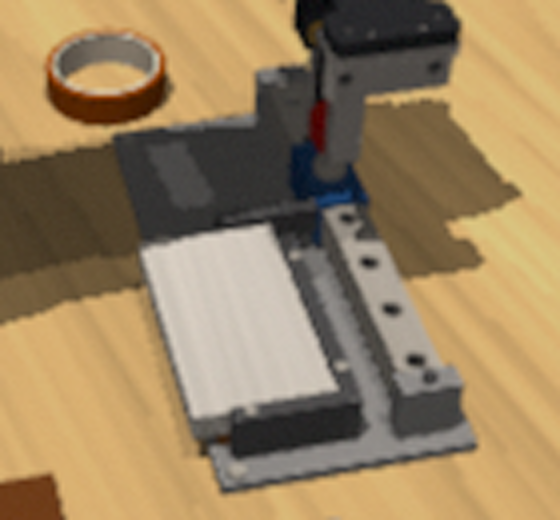

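```bash
python3 - <<'E'
from h import *
print(job.hand_in());where()
E
```

```text
the job is handed in; nothing more can be done
None
the job is handed in; nothing more can be done
```

The four blanks are square against both fences, and the stop is pinned in the next hole with the gripper still holding the knob. I handed the job in at about 23.6 s of the 67 s allowed; no verdict was reported.

**Squaring:** I pushed the blanks with both fingers onto the long fence, then from the +y end onto the end fence, then onto the long fence again. The second long-fence tap met no blank until the same stop (-49.6 against -49.5 mm). The wrist picture puts the top blank's edges within about 2 mm of square. I did not measure the three lower blanks one by one; they looked flush in the pictures.

**Plunger and sleeve:** I gripped the knob at 30 N, lifted it 11 mm against about 8 N of spring, slid it 39.7 mm and let it down.
- **Pin home:** the tool came back to its starting height (61.8 against 61.9 mm) on a hard stop.
- **Locked:** a 0.4 mm sideways nudge moved the tool only 0.1 mm.
- **Travel:** measured at the tool, it is about 39.6 mm, and the stop bar sits just off the stack.

**Deviations:** two pushes peaked above the roughly 15 N advised for taps, at about 24 N on the long-fence side (20 N of it sideways) and 29 N at the end. No harm was visible. The arm finished with about 6 N of downward push on the knob. The tape roll, motor and screwdriver were not touched.

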